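# Rattle-check spindle cartridges and put them by

## Task

Pull the drawer of the low drawer unit out to its stop. Pick up each spindle cartridge from the rubber pad and tilt it lengthwise one way and the other to feel whether something inside shifts: lay the rattlers flat in the drawer and the sound ones flat in the shallow aluminium tray, none on top of another. Finally push the drawer fully shut again, and leave the ring gauge, caliper, wooden case and slotted block (if there) where they are.

Things in the scene. Friction and masses are not known exactly. Their poses are not given: they have to be found in the camera images.
- c1_mid (a point): Sealed spindle cartridge, one of 3 or 4 on a thin (4 mm) black rubber pad, all alike and about 0.5 kg: square bar 160 x 44 x 44 mm, bright steel barrel, black end caps, two dark bands, lying on a side. Any may be a rattler or sound. Point: its centre, 22 mm from each long face; x along its length. Absent (None) in some starts.
- c2_mid (a point): Spindle cartridge like c1. Each holds a hidden 0.25 kg core: fast in a sound one (it may well be heavier at one end), free to slide lengthwise by about 72 mm in a rattler. Rules speak of the cores: core_p and core_t are loose ones, core_r, core_s and core_u fast ones; which cartridge holds which changes. Point: its centre, 22 mm from each long face; x along its length. Absent (None) in some starts.
- c3_mid (a point): Spindle cartridge like c1. In a rattler the core slides to the lower end when tilted over 9 degrees (within 0.5 s at 16 degrees; steeper, it hits the end hard) and stays there when level again: tilted one way, then the other, and read level, its moment about a grip at its middle differs by 0.13 N m or more; in a sound one by under 0.03. Point: its centre, 22 mm from each long face; x along its length. Absent (None) in some starts.
- c4_mid (a point): Spindle cartridge like c1, c2, c3; all said of them holds for it too. Point: its centre, 22 mm from each long face; x along its length. Absent (None) in some starts.
- c5_mid (a point): Spindle cartridge like c1, c2, c3; all said of them holds for it too. Point: its centre, 22 mm from each long face; x along its length. Absent (None) in some starts.
- drawer (a joint): how far the drawer is out, m: 0 shut, 0.182 at its stop; starts shut or slightly ajar, moves with about 1 N of friction, stays where it is left (letting go of the handle can shift it some mm). Its unit is a low grey steel box 260 x 260 x 90 mm high, fixed to the bench. Inside, the drawer is 215 mm deep by 218 mm wide, walls 6 mm thick and 46 mm high above its floor, the blue front 57 mm high and 15 mm thick
- drawer_handle (a point): middle of the drawer's steel bar handle, a level round bar about 10 mm thick, 120 mm long, along y, 35 mm in front of the drawer's front, 52 mm above the bench; moves with the drawer. x points into the unit (the drawer comes out towards -x), z up. The drawer's inner floor lies 30 mm lower, from x = 56 to 271 mm; at its stop x = 56 to 231 mm of it lies clear of the unit
- tray_in (a point): centre of the inner floor, 6 mm above the bench, of a shallow aluminium tray fixed to the bench: inside 188 mm (x) by 248 mm (y), rim 12 mm high above that floor and 6 mm thick; room for three cartridges side by side, lying along x
- ring_gauge_mid (a point): centre of a steel ring gauge, 80 mm outside diameter, 30 mm high, lying on the bench: leave alone
- caliper_mid (a point): middle of a caliper 220 mm long lying on the bench along its x, 12 mm high: leave alone
- gauge_case_mid (a point): centre of a closed wooden gauge case 100 (x) x 150 (y) x 35 mm on the bench: leave alone
- slot_block_mid (a point): centre of a slotted steel block 60 x 50 x 42 mm that stands on the bench in some starts (else None): leave alone

How it is judged:
By the outcome, as a careful person would: the job done as asked, in the order asked, and still so for the second after the job is handed in, with the robot touching nothing.
Of c4, c5, slot_block only 1 to 1 are there at a start; the rules pass over those that are not, and their reading is None.
At some moment in a run one of c1, c2, c3, c4, c5 may be knocked a few centimetres aside while the robot is not near it.
Once in a run the grip may slacken for a moment while it holds something.
It also fails if it takes over 208 s, if anything falls off the work surface, if the arm or the gripper's body presses on something with over 40 N, if the wrist force passes 120 N, or if a joint passes its speed limit or range.

## Robot

A 7-joint arm with a two-finger parallel gripper is mounted at the origin on the work surface. World frame = base frame: x ahead of the robot, y to its left, z up, the work surface at z = 0. Lengths are in mm, angles in degrees, forces in N, time in s.
With the tool pointing down it reaches from about 350 to 775 mm from the base axis. Payload 3.1 kg.
Tool frame: the origin (TCP) lies at the centre of the arm's flange, where the gripper is bolted on; the fingertips stand 173 mm ahead of it and the grasp point (between the pads) lies 155 mm ahead of it; z points along the fingers, y is the line along which they close (so a half turn about z gives the same grasp; the last joint's range is limited). The gripper opens to 85 mm and grips with 20 to 120 N. Pads are 22 mm wide; open, the fingers measure 114 mm over their backs; the gripper's body (76 mm by 85 mm) begins 54 mm behind the grasp point. The pads swing forward as they close: fully open they stand 13 mm farther back than shut.
Start: joints at [-71.201, 17.813, 0.802, 86.603, -0.252, 75.585, -1.558], TCP at [198.755, 512.844, 404.704] pointing down, gripper open.
Joint ranges: [-154.91, 154.91], [-16.99, 109.72], [-72.82, 74.43], [7.12, 147.25], [-82.49, 262.49], [11.32, 116.49], [-174.64, 174.64]. Speed limits (degrees/s): [159.86, 159.86, 180, 180, 180, 180, 180].

## Interface

Orientations are given as a 3x3 rotation matrix whose columns are the frame's x, y, z axes.
In Python, from rig import get_obs, vision, finish_job gives the robot as it stands. The module is installed in compiled form; this text tells all that it offers.
- The arm moves only by the shell command python3 -m handwheel 'ROWS' [FORCE]. ROWS is a JSON object of lists of equal length, an entry for each row: "jaw": the closure, from -1 (fully open) to 1 (shut), so that 0 is half open; "slide": the shift along the tool's x, y, z in m, a list of three; "delta_rot": the turn, a rotation vector about the tool's x, y, z in degrees, a list of three. A call has 1 to 12 rows; each row shifts and turns the commanded pose from where the row before left it, along the tool's axes as they then stand; what a row does not reach is not made up. A row lasts 1/8 s, in which the tool goes at most 62.5 mm and 10.7 degrees, less where a joint would pass 70% of its speed; a pose out of reach is approached as far as the arm can. A call is refused whole if a number of a shift passes 0.0625 or a number of a turn 10.7, either way. A call with a gripper value outside its range is refused whole. The fingers move at their own pace and stop on an object; FORCE is the grip in N (left out, the last holds). Time passes only in rows, so rows that do not move let the fingers close. It gives the time, the measured TCP pose, the force, the opening and the grip force at its end, in the units of the state.
- get_obs(): the state, without advancing time (a new reading comes with each control period).
- vision.grab_frame(name): name is "scene" or "top" or "wrist"; returns the picture (420x560x3 uint8, blue, green, red); there is no depth.
- vision.camera_model(name): a dict with "vertical_fov" (degrees; the focal length in pixels is half the picture's height over the tangent of half this angle, whatever the lens; pixels are square), "cx", "cy" (the principal point, pixels), "extrinsics" (4x4, takes a point from world to camera coordinates). Camera axes: x right, y down, z forward; pixel columns grow to the right and rows downward; lengths in mm; the calibration is good to about 2 mm. A picture is of the moment at which its call begins: read the wrist's pose just before it. camera_model takes no time and is no camera call; for the wrist camera it gives the pose at the moment of the call.
- finish_job(): hands the job in; it is judged then, once.
The state is a dict: "time": time; "joint_pos": joint angles; "qd": joint speeds; "joint_torque": joint torques, N m; "tool_pos": TCP position; "eef_rot": TCP orientation; "force": force on the tool from outside, world axes, zero at the start; "torque": the same for the moment, N m; "grip_width": finger opening in mm; "grip_force": force on a finger pad.
Only numpy, scipy, OpenCV 4.12 (cv2) and the standard library are available. Lean on these libraries where they do the work, as an engineer would, in place of code of your own. Each camera call takes 0.05 s, during which the arm holds its last target. There are 200 camera calls.

## Working session

There is one attempt and no reset: what is moved stays moved. The work goes in short steps, Python scripts to look and compute and a shell command to move; the robot and the scene stay as the last step left them, time stands still between calls to the robot, and variables do not carry over. Pictures are saved under pics/ and viewed, at most 14 in all, crops included, and the job is handed in when it is done.

```bash
mkdir -p pics
python3 - <<'E'
from rig import get_obs, vision
import cv2,numpy as np
np.set_printoptions(precision=3,suppress=True)
print(get_obs())
for n in("scene","top","wrist"):
    print(n,vision.camera_model(n))
    cv2.imwrite(f"pics/{n}0.png",vision.grab_frame(n))
E
```

```text
{'time': 0.0, 'joint_pos': array([-71.199,  17.86 ,   0.802,  86.691,  -0.25 ,  75.587,  -1.559]), 'qd': array([-0.006, -0.017, -0.017,  0.043,  0.041, -0.118,  0.091]), 'joint_torque': array([ -0.   , -37.991,   0.146, -23.059,   0.012,   0.014,   0.   ]), 'tool_pos': array([198.666, 512.519, 403.63 ]), 'eef_rot': array([[-0.932,  0.361, -0.001],
       [ 0.361,  0.932, -0.002],
       [-0.   , -0.002, -1.   ]]), 'force': array([0.171, 0.697, 0.426]), 'torque': array([-0.004, -0.003, -0.044]), 'grip_force': 0.0, 'grip_width': 85.389968027783}
scene {'vertical_fov': 57.57736212237622, 'cx': 278.2549720506035, 'cy': 206.5466286094202, 'extrinsics': array([[  -0.797,    0.605,    0.005,  399.596],
       [   0.357,    0.476,   -0.804, -108.956],
       [  -0.488,   -0.639,   -0.595, 1317.852],
       [   0.   ,    0.   ,    0.   ,    1.   ]])}
top {'vertical_fov': 57.699120539310876, 'cx': 279.3992668210314, 'cy': 204.84052255138468, 'extrinsics': array([[  0.015,  -1.   ,   0.011, -16.831],
       [ -0.998,  -0.015,  -0.062, 522.953],
       [  0.063,  -0.01 ,  -0.998, 918.606],
       [  0.   ,   0.   ,   0.   ,   1.   ]])}
wrist {'vertical_fov': 60.65538051862195, 'cx': 277.20603453899446, 'cy': 204.56402479171098, 'extrinsics': array([[   0.361,    0.932,   -0.004, -547.58 ],
       [   0.885,   -0.342,    0.318,  -41.851],
       [   0.295,   -0.118,   -0.948,  381.612],
       [   0.   ,    0.   ,    0.   ,    1.   ]])}
```

View pics/top0.png

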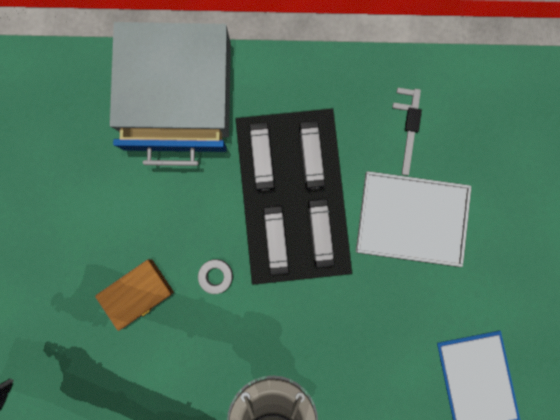

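View pics/scene0.png

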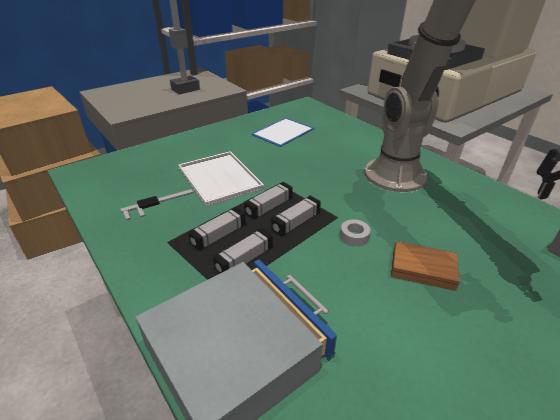

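The top view shows four cartridges on the pad, with barrel centres near (262,157), (312,156), (276,240) and (320,233). The drawer is ajar with its handle at (171,163), the tray is at (414,219), the ring at (215,277), the case at (134,294) and the caliper at (410,130). There is no slotted block.

```bash
cat > h.py <<'E'
import cv2,numpy as np
from rig import get_obs,vision
np.set_printoptions(precision=1,suppress=True)
def px2w(m,uv,z):
    uv=np.atleast_2d(np.asarray(uv,float)); f=210/np.tan(np.radians(m["vertical_fov"]/2))
    T=np.asarray(m["extrinsics"]);R,t=T[:3,:3],T[:3,3]; c=-R.T@t
    d=np.c_[(uv[:,0]-m["cx"])/f,(uv[:,1]-m["cy"])/f,np.ones(len(uv))]@R
    return c+d*((z-c[2])/d[:,2])[:,None]
def rect(m,pts,z):
    """world min-area rectangle of contour points: centre, size (long, short), long-axis yaw in (-90,90]"""
    w=px2w(m,pts,z)[:,:2].astype(np.float32)
    (c,(a,b),ang)=cv2.minAreaRect(w)
    if a<b: a,b,ang=b,a,ang+90
    return np.array(c),a,b,(ang+90)%180-90
def blobs(mask,amin,amax=1e9):
    cs,_=cv2.findContours(mask.astype(np.uint8)*255,cv2.RETR_EXTERNAL,cv2.CHAIN_APPROX_NONE)
    return [c[:,0,:] for c in cs if amin<cv2.contourArea(c)<amax]
def look(name,save=None):
    m=vision.camera_model(name);im=vision.grab_frame(name)
    if save: cv2.imwrite(f"pics/{save}.png",im)
    return m,im
def st():
    o=get_obs();R=o["eef_rot"]
    print("t",round(o["time"],2),"tcp",o["tool_pos"],"tx",R[:,0].round(3),"tz",R[:,2].round(3),"F",o["force"],"M",np.round(o["torque"],3),"w",round(o["grip_width"],1),"gf",round(o["grip_force"],1))
E
python3 - <<'E'
from h import *
m,_=vision.camera_model("top"),0
im=cv2.imread("pics/top0.png");hsv=cv2.cvtColor(im,cv2.COLOR_BGR2HSV)
white=(hsv[...,1]<50)&(hsv[...,2]>110)
for b in blobs(white,60):
    p=b.mean(0)
    z=48 if 240<p[0]<345 and 110<p[1]<280 else 18 if p[0]>355 else 30
    print("white",p,z,*rect(m,b,z))
blue=(hsv[...,0]>100)&(hsv[...,0]<130)&(hsv[...,1]>150)
for b in blobs(blue,100): print("blue",b.mean(0),*rect(m,b,79))
for n,uv,z in[("handle ends",[(145,163),(197,163)],57),("ring",[(215,277)],30),("case",[(97,298),(151,261),(171,290),(120,328)],35),("unit top",[(113,22),(228,28),(226,99),(110,101)],90),("caliper",[(406,172),(415,90)],6)]:
    print(n,px2w(m,uv,z)[:,:2].tolist())
E
python3 -c "
import cv2
im=cv2.imread('pics/top0.png')[80:290,100:480]
cv2.imwrite('pics/crop0.png',cv2.resize(im,None,fx=2.1,fy=2.1,interpolation=cv2.INTER_CUBIC))"
```

```text
white [264.6 399.4] 30 [65.4  2.6] 203.29693603515625 88.67042541503906 -89.46726018190384
white [479.  380.3] 18 [ 105.7 -491.3] 197.74630737304688 143.56288146972656 11.348538398742676
white [214.4 276.4] 30 [350.  143.4] 80.42573547363281 78.61012268066406 1.2871439456939697
white [275.8 240. ] 48 [437.9  -1.3] 126.30097961425781 40.63862609863281 6.874699115753174
white [321.3 233. ] 48 [ 456.2 -108.5] 126.0152359008789 40.607887268066406 6.73051643371582
white [413.6 218.8] 18 [ 495. -339.] 263.80279541015625 202.99407958984375 82.96166229248047
white [169.9 160.1] 30 [634.7 258.2] 130.71470642089844 39.267486572265625 -89.06163561344147
white [407.9 152.8] 18 [ 657.5 -325.5] 109.5391845703125 18.608318328857422 -8.457466125488281
white [261.3 155.5] 48 [639.1  36.1] 126.33710479736328 40.57673263549805 6.9246296882629395
white [312. 154.] 48 [644.8 -84.9] 126.15106201171875 40.73069381713867 6.735580921173096
white [407.2  98.7] 18 [ 793.8 -323. ] 66.58650207519531 53.69544219970703 87.42252349853516
white [263.8  40.9] 30 [856.2  -7.2] 1395.4779052734375 295.408935546875 89.99620819091797
blue [477.1 367.8] [ 132. -458.] 197.20391845703125 147.1160125732422 11.537131309509277
blue [170.2 145.2] [653.4 247.7] 257.6317443847656 25.783082962036133 -89.57877746224403
handle ends [[614.4322388016653, 309.06337078864556], [616.4385288980822, 186.9885977451574]]
ring [[347.56996291506255, 142.1377556972307]]
case [[295.573321093815, 417.6025865733215], [383.802398656019, 293.9303020865937], [316.4176339444956, 244.41360391737132], [226.8293652890048, 360.84815032248]]
unit top [[937.2688565294721, 383.5590674662243], [928.3628179608568, 117.09635669785787], [760.1087596658493, 117.81998310795723], [750.593725417927, 382.6092783097194]]
caliper [[610.9711731383218, -324.7932113444467], [821.0399562964998, -349.0309002496766]]
```

View pics/crop0.png

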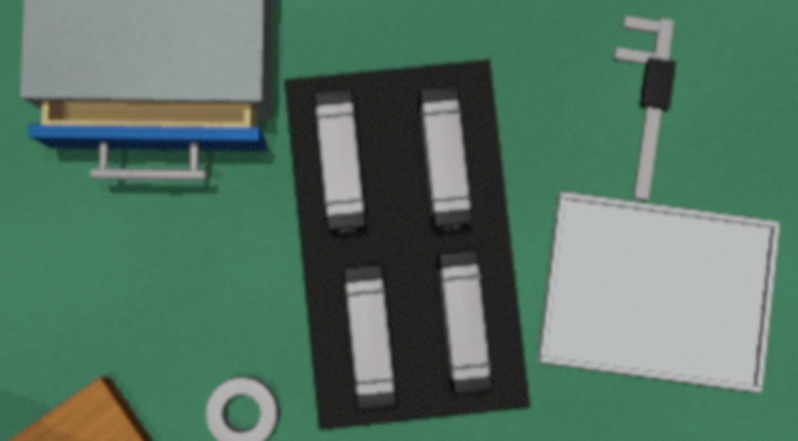

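Positions are estimated. The handle is near (615,248), the cartridges near (639,36), (645,-85), (438,-1) and (456,-109) at yaw about 6.8°, and the tray at (495,-339) with yaw -7°. I'll go above the handle next.

```bash
python3 -m handwheel '{"jaw":[-1,-1,-1,-1,-1,-1,-1],"slide":[[0,0,0],[0,0,0],[0,0,0],[0,0,0],[0,0,0],[0,0,0],[0,0,0]],"delta_rot":[[0,0,9.83],[0,0,9.83],[0,0,9.83],[0,0,9.83],[0,0,9.83],[0,0,9.83],[0,0,9.83]]}' 40 >/dev/null
python3 -m handwheel '{"jaw":[0.29,0.29,0.29,0.29,0.29,0.29,0.29,0.29,0.29,0.29,0.29,0.29],"slide":[[-0.024,0.038,0.0095],[-0.024,0.038,0.0095],[-0.024,0.038,0.0095],[-0.024,0.038,0.0095],[-0.024,0.038,0.0095],[-0.024,0.038,0.0095],[-0.024,0.038,0.0095],[-0.024,0.038,0.0095],[-0.024,0.038,0.0095],[-0.024,0.038,0.0095],[-0.024,0.038,0.0095],[0,0,0]],"delta_rot":[[0,0,0],[0,0,0],[0,0,0],[0,0,0],[0,0,0],[0,0,0],[0,0,0],[0,0,0],[0,0,0],[0,0,0],[0,0,0],[0,0,0]]}'
python3 - <<'E'
from h import *
st()
m,im=look("wrist","w1")
E
```

```text
time: 2.52
tool_pos: [619.4, 243.7, 298.2]
eef_rot: [[0.008, 1.0, -0.0], [1.0, -0.008, -0.006], [-0.006, -0.0, -1.0]]
force: [-0.4, 0.1, -0.5]
grip_width: 30.2
grip_force: 0.0
t 2.52 tcp [619.4 243.7 298.2] tx [ 0.  1. -0.] tz [-0. -0. -1.] F [-0.4  0.1 -0.5] M [-0.   0.  -0.1] w 30.2 gf 0.0
```

View pics/w1.png

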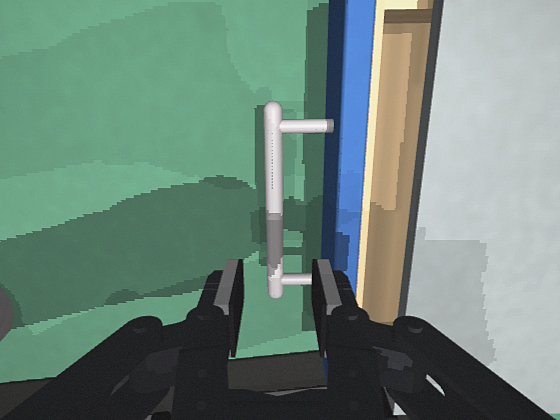

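The wrist view shows the handle bar running from (273,103) to (277,297), the blue front at about u=350, and the unit's roof edge running from (440,0) to (403,330).

Run:
```python
from h import *
m=vision.camera_model("wrist")
print("bar",px2w(m,[(272.5,103),(276.5,297)],52)[:,:2])
print("front face bottom/top",px2w(m,[(332,60),(345,20),(377,20)],79)[:,:2])
print("roof",px2w(m,[(440,0),(403,330)],90)[:,:2])
```

```text
bar [[614.8 316.3]
 [616.5 186.2]]
front face bottom/top [[644.5 337.8]
 [649.9 355.4]
 [665.  355.3]]
roof [[689.2 361.5]
 [691.7 188.1]]
```

```bash
python3 -m handwheel '{"jaw":[0.29,0.29,0.29,0.29,0.29,0.29,1,1,1,1],"slide":[[0.007,-0.0038,0],[0,0,0.02],[0,0,0.02],[0,0,0.02],[0,0,0.02],[0,0,0.013],[0,0,0],[0,0,0],[0,0,0],[0,0,0]],"delta_rot":[[0,0,-1.2],[0,0,0],[0,0,0],[0,0,0],[0,0,0],[0,0,0],[0,0,0],[0,0,0],[0,0,0],[0,0,0]]}' 40
python3 -m handwheel '{"jaw":[1,1,1,1,1,1,1,1,1,1],"slide":[[0,-0.008,0],[0,-0.016,0],[0,-0.02,0],[0,-0.02,0],[0,-0.02,0],[0,-0.02,0],[0,-0.02,0],[0,-0.016,0],[0,-0.01,0],[0,0,0]],"delta_rot":[[0,0,0],[0,0,0],[0,0,0],[0,0,0],[0,0,0],[0,0,0],[0,0,0],[0,0,0],[0,0,0],[0,0,0]]}'
```

```text
time: 3.82
tool_pos: [613.0, 256.6, 207.5]
eef_rot: [[-0.021, 1.0, 0.001], [1.0, 0.021, 0.002], [0.001, 0.001, -1.0]]
force: [0.7, 2.3, -1.5]
grip_width: 9.7
grip_force: 38.9
time: 5.08
tool_pos: [461.5, 255.5, 207.4]
eef_rot: [[-0.024, 1.0, 0.0], [1.0, 0.024, 0.005], [0.005, 0.0, -1.0]]
force: [1.3, 7.1, -3.5]
grip_width: 9.4
grip_force: 40.3
```

```bash
python3 -m handwheel '{"jaw":[1,1,1,1,1],"slide":[[0,-0.003,0],[0,-0.003,0],[0,-0.003,0],[0,0,0],[0,0,0]],"delta_rot":[[0,0,0],[0,0,0],[0,0,0],[0,0,0],[0,0,0]]}'
python3 -m handwheel '{"jaw":[1,1,1,1,1],"slide":[[0,-0.003,0],[0,-0.003,0],[0,-0.003,0],[0,0,0],[0,0,0]],"delta_rot":[[0,0,0],[0,0,0],[0,0,0],[0,0,0],[0,0,0]]}'
```

```text
time: 5.7
tool_pos: [458.7, 255.2, 207.5]
eef_rot: [[-0.021, 1.0, 0.017], [1.0, 0.021, 0.007], [0.007, 0.018, -1.0]]
force: [16.0, 10.3, -20.6]
grip_width: 9.5
grip_force: 38.6
time: 6.32
tool_pos: [455.7, 254.8, 207.6]
eef_rot: [[-0.019, 0.999, 0.035], [1.0, 0.019, 0.01], [0.009, 0.035, -0.999]]
force: [34.6, 12.9, -42.1]
grip_width: 9.3
grip_force: 38.5
```

```bash
python3 -m handwheel '{"jaw":[1,1,0.29,0.29,0.29,0.29,0.29,0.29,0.29,0.29],"slide":[[0,0.009,0],[0,0.007,0],[0,0,0],[0,0,0],[0,0,0],[0,0,-0.02],[0,0,-0.03],[0,0,-0.04],[0,0,-0.04],[0,0,0]],"delta_rot":[[0,0,0],[0,0,0],[0,0,0],[0,0,0],[0,0,0],[0,0,0],[0,0,0],[0,0,0],[0,0,0],[0,0,0]]}'
python3 - <<'E'
from h import *
look("wrist","w2")
E
```

```text
time: 7.58
tool_pos: [462.3, 252.4, 340.9]
eef_rot: [[-0.02, 1.0, 0.007], [1.0, 0.02, 0.004], [0.004, 0.007, -1.0]]
force: [0.9, 0.5, -1.4]
grip_width: 30.0
grip_force: 0.0
```

View pics/w2.png

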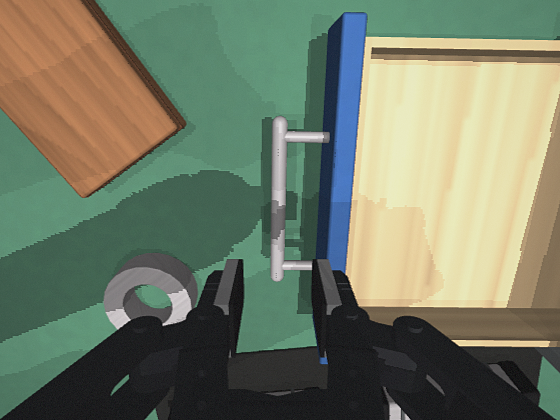

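The drawer is open at its stop; bar ends are at (279,117) and (277,282), with the floor clear to its right. Next I'll turn and go above the near-left cartridge.

```bash
cat >> h.py <<'E'
def goal(x,y,z,yaw=None):
    """tool-axes shift (mm) after the given turn; yaw = desired yaw of tool x in world (tool down)"""
    o=get_obs();R=o["eef_rot"];cur=np.degrees(np.arctan2(R[1,0],R[0,0]))
    if yaw is None: yaw=cur
    a=np.radians(yaw);d=np.array([x,y,z])-o["tool_pos"]
    print("turn z",round((cur-yaw+180)%360-180,1),"tilt",np.degrees([R[0,2],R[1,2]]),"slide",np.array([d[0]*np.cos(a)+d[1]*np.sin(a),d[0]*np.sin(a)-d[1]*np.cos(a),-d[2]]))
def carts(save=None,name="wrist",z=48,pad=True):
    """barrels seen: bright grey blobs about 126 x 41 mm"""
    m,im=look(name,save);h=cv2.cvtColor(im,cv2.COLOR_BGR2HSV)
    for b in blobs((h[...,1]<60)&(h[...,2]>100),300):
        r=rect(m,b,z)
        if 20<r[2]<70 and r[1]>50: print(b.mean(0),"c",r[0],"size",round(r[1],1),round(r[2],1),"yaw",round(r[3],1))
E
python3 - <<'E'
from h import *
m=vision.camera_model("wrist")
print("bar",px2w(m,[(279.5,117),(277.5,282)],52)[:,:2])
print("floor corner",px2w(m,[(373,61),(358,306),(348,306)],22)[:,:2])
E
python3 -m handwheel '{"jaw":[-1,-1,-1,-1,-1,-1,-1,-1],"slide":[[0,0,0],[0,0,0],[0,0,0],[0,0,0],[0,0,0],[0,0,0],[0,0,0],[0,0,0]],"delta_rot":[[0,0,10.55],[0,0,10.55],[0,0,10.55],[0,0,10.55],[0,0,10.55],[0,0,10.55],[0,0,10.55],[0,0,10.55]]}' >/dev/null
python3 -m handwheel '{"jaw":[-1,-1,-1,-1,-1,-1,-1,-1],"slide":[[-0.0077,0.0355,0],[-0.0077,0.0355,0],[-0.0077,0.0355,0],[-0.0077,0.0355,0],[-0.0077,0.0355,0],[-0.0077,0.0355,0],[-0.0077,0.0355,0],[0,0,0]],"delta_rot":[[0,0,0],[0,0,0],[0,0,0],[0,0,0],[0,0,0],[0,0,0],[0,0,0],[0,0,0]]}'
python3 - <<'E'
from h import *
print(get_obs()["joint_pos"])
carts("w3"); goal(438,-1,181,6.8)
E
```

```text
bar [[462.5 311.8]
 [463.7 181.2]]
floor corner [[531.3 351.2]
 [539.5 139.5]
 [530.2 139.3]]
time: 9.62
tool_pos: [435.6, -3.9, 336.1]
eef_rot: [[0.994, 0.112, -0.003], [0.112, -0.994, -0.001], [-0.003, 0.001, -1.0]]
force: [0.0, 0.2, -0.1]
grip_width: 85.4
grip_force: 0.0
[-43.    9.3  46.5 110.7  -7.4  63.2 -77.1]
[276.8 169.5] c [445.3  -2.2] size 110.4 43.1 yaw 6.4
[420.  170.9] c [ 456.4 -110.7] size 124.7 43.9 yaw 6.8
[538.7 171.2] c [ 471.2 -182.7] size 138.0 54.3 yaw 20.5
turn z -0.2 tilt [-0.1 -0. ] slide [  2.1  -0.6 155.1]
```

View pics/w3.png

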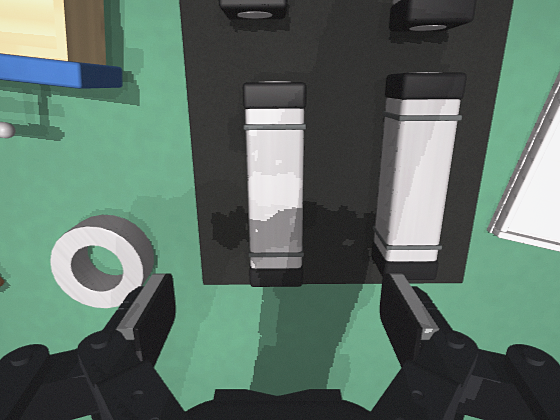

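The wrist view shows cartridge C under the gripper, barrel at (246–304, 108–268), clear of the fingers. D is at (420,171). Next I'll grasp C, lift it and tilt-test it.

```bash
python3 -m handwheel '{"jaw":[-1,-1,-1,-1,-1,-1,1,1,1,1,1,1],"slide":[[0.002,0,0.03],[0,0,0.035],[0,0,0.035],[0,0,0.033],[0,0,0.02],[0,0,0],[0,0,0],[0,0,0],[0,0,0],[0,0,0],[0,0,0],[0,0,0]],"delta_rot":[[0,0,-0.2],[0,0,0],[0,0,0],[0,0,0],[0,0,0],[0,0,0],[0,0,0],[0,0,0],[0,0,0],[0,0,0],[0,0,0],[0,0,0]]}' 100
python3 -m handwheel '{"jaw":[1,1,1,1,1,1],"slide":[[0,0,-0.01],[0,0,-0.03],[0,0,-0.035],[0,0,-0.035],[0,0,-0.02],[0,0,0]],"delta_rot":[[0,0,0],[0,0,0],[0,0,0],[0,0,0],[0,0,0],[0,0,0]]}'
python3 -c "from h import *; st()"
```

```text
time: 11.18
tool_pos: [439.9, -0.5, 185.5]
eef_rot: [[0.993, 0.122, 0.003], [0.122, -0.993, 0.0], [0.003, 0.0, -1.0]]
force: [-0.0, 0.4, 5.8]
grip_width: 42.4
grip_force: 102.7
time: 11.92
tool_pos: [439.0, -0.2, 315.2]
eef_rot: [[0.992, 0.122, 0.003], [0.122, -0.992, 0.001], [0.003, -0.001, -1.0]]
force: [-0.3, 0.2, -5.0]
grip_width: 42.7
grip_force: 102.9
t 11.93 tcp [439.   -0.2 315.2] tx [1.  0.1 0. ] tz [ 0.  0. -1.] F [-0.3  0.2 -5. ] M [ 0.  -0.1 -0. ] w 42.7 gf 102.9
```

```bash
Z='[0,0,0]'; python3 -m handwheel '{"jaw":[1,1,1,1,1,1,1,1,1,1,1,1],"slide":[[0,0,0],[0,0,0],[0,0,0],[0,0,0],[0,0,0],[0,0,0],[0,0,0],[0,0,0],[0,0,0],[0,0,0],[0,0,0],[0,0,0]],"delta_rot":[[0,5.5,0],[0,5.5,0],[0,5.5,0],[0,0,0],[0,0,0],[0,0,0],[0,0,0],[0,0,0],[0,-5.5,0],[0,-5.5,0],[0,-5.5,0],[0,0,0]]}' >/dev/null
python3 -m handwheel '{"jaw":[1,1],"slide":[[0,0,0],[0,0,0]],"delta_rot":[[0,0,0],[0,0,0]]}' >/dev/null; python3 -c "from h import *; st()"
python3 -m handwheel '{"jaw":[1,1,1,1,1,1,1,1,1,1,1,1],"slide":[[0,0,0],[0,0,0],[0,0,0],[0,0,0],[0,0,0],[0,0,0],[0,0,0],[0,0,0],[0,0,0],[0,0,0],[0,0,0],[0,0,0]],"delta_rot":[[0,-5.5,0],[0,-5.5,0],[0,-5.5,0],[0,0,0],[0,0,0],[0,0,0],[0,0,0],[0,0,0],[0,5.5,0],[0,5.5,0],[0,5.5,0],[0,0,0]]}' >/dev/null
python3 -m handwheel '{"jaw":[1,1],"slide":[[0,0,0],[0,0,0]],"delta_rot":[[0,0,0],[0,0,0]]}' >/dev/null; python3 -c "from h import *; st()"
```

```text
t 13.68 tcp [438.7  -0.3 314.3] tx [1.  0.1 0. ] tz [ 0.  0. -1.] F [-0.5 -0.4 -4.8] M [ 0.  -0.1  0. ] w 43.1 gf 102.7
t 15.43 tcp [439.1  -0.2 314.1] tx [ 1.   0.1 -0. ] tz [-0. -0. -1.] F [ 0.3  0.1 -4.5] M [ 0.1 -0.  -0. ] w 43.1 gf 102.7
```

```bash
sed -i 's/np.round(o\["torque"\],3)/[round(float(v),3) for v in o["torque"]]/; s/R\[:,0\].round(3)/[round(float(v),3) for v in R[:,0]]/; s/R\[:,2\].round(3)/[round(float(v),3) for v in R[:,2]]/' h.py; python3 -c "from h import *; st()"
python3 -m handwheel '{"jaw":[1,1,1,1,1,1,1,1,1,1,1,1],"slide":[[0,0,0],[0,0,0],[0,0,0],[0,0,0],[0,0,0],[0,0,0],[0,0,0],[0,0,0],[0,0,0],[0,0,0],[0,0,0],[0,0,0]],"delta_rot":[[0,5.5,0],[0,5.5,0],[0,5.5,0],[0,0,0],[0,0,0],[0,0,0],[0,0,0],[0,0,0],[0,-5.5,0],[0,-5.5,0],[0,-5.5,0],[0,0,0]]}' >/dev/null
python3 -m handwheel '{"jaw":[1,1],"slide":[[0,0,0],[0,0,0]],"delta_rot":[[0,0,0],[0,0,0]]}' >/dev/null; python3 -c "from h import *; st()"
python3 -m handwheel '{"jaw":[1],"slide":[[0,0,0]],"delta_rot":[[0,0,0]]}' >/dev/null; python3 -c "from h import *; st()"
```

```text
t 15.43 tcp [439.1  -0.2 314.1] tx [0.993, 0.122, -0.001] tz [-0.001, -0.001, -1.0] F [ 0.3  0.1 -4.5] M [0.053, -0.024, -0.007] w 43.1 gf 102.7
t 17.18 tcp [438.7  -0.3 314.3] tx [0.993, 0.122, 0.001] tz [0.001, 0.001, -1.0] F [ 0.1 -0.  -5.2] M [-0.044, 0.021, 0.005] w 42.9 gf 102.8
t 17.3 tcp [438.7  -0.3 314.3] tx [0.993, 0.122, 0.001] tz [0.001, 0.001, -1.0] F [-0.8 -0.5 -5. ] M [-0.065, -0.031, 0.063] w 42.9 gf 102.8
```

```bash
cat >> h.py <<'E'
def meas(n=8):
    v=[]
    for _ in range(n):
        vision.grab_frame("wrist");o=get_obs();v.append([o["eef_rot"][:,1]@o["torque"],o["force"][2],o["joint_torque"][5]])
    v=np.array(v);print("moment about tool y",[round(float(a),4) for a in v.mean(0)],"sd",[round(float(a),4) for a in v.std(0)],"w",round(get_obs()["grip_width"],1),"t",get_obs()["time"])
E
python3 -c "from h import *; meas()"
python3 -m handwheel '{"jaw":[1,1,1,1,1,1,1,1,1,1,1,1],"slide":[[0,0,0],[0,0,0],[0,0,0],[0,0,0],[0,0,0],[0,0,0],[0,0,0],[0,0,0],[0,0,0],[0,0,0],[0,0,0],[0,0,0]],"delta_rot":[[0,-5.5,0],[0,-5.5,0],[0,-5.5,0],[0,0,0],[0,0,0],[0,0,0],[0,0,0],[0,0,0],[0,5.5,0],[0,5.5,0],[0,5.5,0],[0,0,0]]}' >/dev/null
python3 -m handwheel '{"jaw":[1,1],"slide":[[0,0,0],[0,0,0]],"delta_rot":[[0,0,0],[0,0,0]]}' >/dev/null; python3 -c "from h import *; meas(); goal(481,-265,330,-7)"
```

```text
moment about tool y [0.0432, -4.8522, 0.0544] sd [0.0201, 0.2631, 0.0027] w 42.6 t 17.7
moment about tool y [0.0335, -4.4507, 0.0649] sd [0.0232, 0.4567, 0.0077] w 43.0 t 19.85
turn z 14.0 tilt [-0. -0.] slide [ 74.  257.7 -15.8]
```

C is sound (difference 0.01 N m), so it goes to the far slot of the tray.

```bash
python3 -m handwheel '{"jaw":[1,1,1,1,1,1,1,1,1,1,1,1],"slide":[[0,0,0],[0,0,0],[0.0097,0.0404,0],[0.0097,0.0404,0],[0.0097,0.0404,0],[0.0097,0.0404,0],[0.0097,0.0404,0],[0.0097,0.0404,0],[0.0097,0.0404,0],[0.0097,0.0404,0],[0.0097,0.0404,0],[0.0097,0.0404,0]],"delta_rot":[[0,0,7],[0,0,7],[0,0,0],[0,0,0],[0,0,0],[0,0,0],[0,0,0],[0,0,0],[0,0,0],[0,0,0],[0,0,0],[0,0,0]]}' >/dev/null
python3 -m handwheel '{"jaw":[1,1],"slide":[[0,0,0],[0,0,0]],"delta_rot":[[0,0,0],[0,0,0]]}'
python3 -c "
from h import *
print(get_obs()['joint_pos']); look('wrist','w4'); goal(485.8,-413.4,190,-7)"
```

```text
time: 21.6
tool_pos: [486.3, -412.5, 313.3]
eef_rot: [[0.993, -0.122, -0.001], [-0.122, -0.993, 0.002], [-0.001, -0.002, -1.0]]
force: [1.4, 0.8, -5.1]
grip_width: 42.8
grip_force: 103.8
[ 10.   38.2  47.9  80.7 -28.5  73.8 -37.3]
turn z 0.1 tilt [-0.   0.1] slide [ -0.7   1.8 123.4]
```

View pics/w4.png

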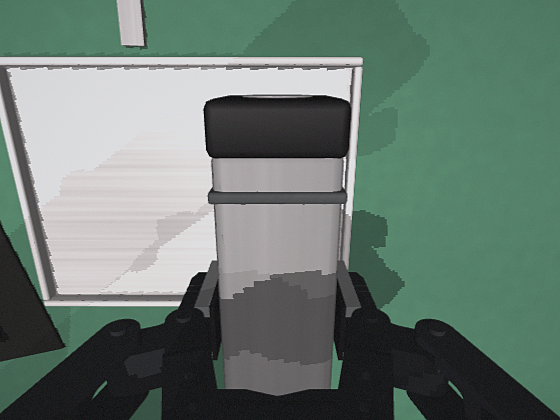

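The held cartridge covers the tray's right part. The tray's rim corners are at (5,60), (362,60) and (46,304); I'll check the tray pose from these.

```bash
python3 -c "
from h import *
m=vision.camera_model('wrist')
p=px2w(m,[(362,59),(2,59),(46,304)],18)[:,:2];print(p,'centre',(p[0]+p[2])/2,'yaw',np.degrees(np.arctan2(-(p[0]-p[1])[0],(p[1]-p[0])[1])))"
```

```text
[[ 576.9 -481.6]
 [ 606.6 -236.7]
 [ 413.9 -203.4]] centre [ 495.4 -342.5] yaw 6.916739703149204
```

```bash
python3 -m handwheel '{"jaw":[1,1,1,1,1,1,1],"slide":[[0,0.0025,0.03],[0,0,0.035],[0,0,0.03],[0,0,0.018],[0,0,0.008],[0,0,0.004],[0,0,0]],"delta_rot":[[0,0,0],[0,0,0],[0,0,0],[0,0,0],[0,0,0],[0,0,0],[0,0,0]]}'
```

```text
time: 22.52
tool_pos: [486.0, -415.8, 190.0]
eef_rot: [[0.993, -0.122, 0.001], [-0.122, -0.993, -0.001], [0.001, 0.001, -1.0]]
force: [-0.5, 0.3, -4.9]
grip_width: 42.8
grip_force: 104.0
```

```bash
python3 -m handwheel '{"jaw":[1,1,-0.36,-0.36,-0.36,-0.36,-0.36,-0.36,-0.36,-0.36,-0.36],"slide":[[0,0,0.0025],[0,0,0],[0,0,0],[0,0,0],[0,0,0],[0,0,-0.02],[0,0,-0.03],[0,0,-0.035],[0,0,-0.035],[0,0,-0.02],[0,0,0]],"delta_rot":[[0,0,0],[0,0,0],[0,0,0],[0,0,0],[0,0,0],[0,0,0],[0,0,0],[0,0,0],[0,0,0],[0,0,0],[0,0,0]]}'
python3 -c "
from h import *
goal(456.3,-110,330,6.8)
carts(name='top')"
```

```text
time: 23.9
tool_pos: [485.8, -416.5, 330.2]
eef_rot: [[0.993, -0.122, 0.004], [-0.122, -0.993, -0.004], [0.005, 0.004, -1.0]]
force: [0.1, -0.3, 0.2]
grip_width: 57.8
grip_force: 0.0
turn z -13.8 tilt [ 0.2 -0.2] slide [   7.  -307.8    0.2]
[332.2 402.7] c [  63.5 -135.4] size 173.3 55.4 yaw -52.4
[253.  393.8] c [81.9 44.5] size 156.7 61.6 yaw -58.7
[321.3 233. ] c [ 456.6 -108.2] size 126.9 41.6 yaw 6.7
[261.2 155.3] c [639.5  36.6] size 127.9 41.9 yaw 6.7
[311.9 154. ] c [644.9 -84.6] size 127.4 41.9 yaw 6.7
```

```bash
python3 -m handwheel '{"jaw":[-1,-1,-1,-1,-1,-1,-1,-1,-1,-1,-1],"slide":[[0,0,0],[0,0,0],[0.0009,-0.0386,0],[0.0009,-0.0386,0],[0.0009,-0.0386,0],[0.0009,-0.0386,0],[0.0009,-0.0386,0],[0.0009,-0.0386,0],[0.0009,-0.0386,0],[0.0009,-0.0386,0],[0,0,0]],"delta_rot":[[0,0,-6.9],[0,0,-6.9],[0,0,0],[0,0,0],[0,0,0],[0,0,0],[0,0,0],[0,0,0],[0,0,0],[0,0,0],[0,0,0]]}' >/dev/null
python3 -c "
from h import *
carts(); goal(456.3,-109,183,6.8)"
```

```text
[285.8 177.2] c [ 472.5 -109.1] size 63.2 40.4 yaw 6.7
turn z 0.2 tilt [-0.1  0. ] slide [  0.1   2.8 142.8]
```

```bash
python3 -m handwheel '{"jaw":[-1,-1,-1,-1,-1,-1,1,1,1,1,1,1],"slide":[[0,0.0028,0.03],[0,0,0.035],[0,0,0.035],[0,0,0.028],[0,0,0.015],[0,0,0],[0,0,0],[0,0,0],[0,0,0],[0,0,0],[0,0,0],[0,0,0]],"delta_rot":[[0,0,0.2],[0,0,0],[0,0,0],[0,0,0],[0,0,0],[0,0,0],[0,0,0],[0,0,0],[0,0,0],[0,0,0],[0,0,0],[0,0,0]]}' 100
python3 -m handwheel '{"jaw":[1,1,1,1,1,1],"slide":[[0,0,-0.01],[0,0,-0.03],[0,0,-0.035],[0,0,-0.035],[0,0,-0.02],[0,0,0]],"delta_rot":[[0,0,0],[0,0,0],[0,0,0],[0,0,0],[0,0,0],[0,0,0]]}'
python3 -m handwheel '{"jaw":[1,1,1,1,1,1,1,1,1,1,1,1],"slide":[[0,0,0],[0,0,0],[0,0,0],[0,0,0],[0,0,0],[0,0,0],[0,0,0],[0,0,0],[0,0,0],[0,0,0],[0,0,0],[0,0,0]],"delta_rot":[[0,5.5,0],[0,5.5,0],[0,5.5,0],[0,0,0],[0,0,0],[0,0,0],[0,0,0],[0,0,0],[0,-5.5,0],[0,-5.5,0],[0,-5.5,0],[0,0,0]]}' >/dev/null
python3 -m handwheel '{"jaw":[1,1],"slide":[[0,0,0],[0,0,0]],"delta_rot":[[0,0,0],[0,0,0]]}' >/dev/null; python3 -c "from h import *; meas()"
python3 -m handwheel '{"jaw":[1,1,1,1,1,1,1,1,1,1,1,1],"slide":[[0,0,0],[0,0,0],[0,0,0],[0,0,0],[0,0,0],[0,0,0],[0,0,0],[0,0,0],[0,0,0],[0,0,0],[0,0,0],[0,0,0]],"delta_rot":[[0,-5.5,0],[0,-5.5,0],[0,-5.5,0],[0,0,0],[0,0,0],[0,0,0],[0,0,0],[0,0,0],[0,5.5,0],[0,5.5,0],[0,5.5,0],[0,0,0]]}' >/dev/null
python3 -m handwheel '{"jaw":[1,1],"slide":[[0,0,0],[0,0,0]],"delta_rot":[[0,0,0],[0,0,0]]}' >/dev/null; python3 -c "from h import *; meas(); st()"
```

```text
time: 26.88
tool_pos: [457.4, -110.9, 184.9]
eef_rot: [[0.993, 0.115, 0.003], [0.115, -0.993, 0.0], [0.003, 0.0, -1.0]]
force: [-0.5, 0.7, 6.5]
grip_width: 42.7
grip_force: 103.1
time: 27.62
tool_pos: [456.6, -110.9, 314.6]
eef_rot: [[0.993, 0.115, 0.002], [0.115, -0.993, 0.0], [0.002, 0.0, -1.0]]
force: [0.3, -0.0, -6.0]
grip_width: 42.7
grip_force: 102.8
moment about tool y [-0.0395, -4.9706, -0.0372] sd [0.041, 0.3214, 0.0069] w 43.0 t 29.775
moment about tool y [-0.0522, -5.4803, -0.0218] sd [0.0268, 0.1528, 0.0072] w 43.2 t 31.925
t 31.93 tcp [ 456.6 -110.8  313.6] tx [0.993, 0.115, -0.0] tz [-0.0, -0.0, -1.0] F [-0.8  0.6 -5.6] M [0.024, 0.083, -0.015] w 43.2 gf 102.6
```

D is sound too, so it goes to the middle tray slot.

```bash
python3 -m handwheel '{"jaw":[1,1,1,1,1,1,1,1,1,1],"slide":[[0,0,0],[0,0,0],[0.0111,0.0373,0],[0.0111,0.0373,0],[0.0111,0.0373,0],[0.0111,0.0373,0],[0.0111,0.0373,0],[0.0111,0.0373,0],[0,0,0],[0,0,0]],"delta_rot":[[0,0,6.8],[0,0,6.8],[0,0,0],[0,0,0],[0,0,0],[0,0,0],[0,0,0],[0,0,0],[0,0,0],[0,0,0]]}' 
python3 -c "
from h import *
look('wrist','w5');goal(495.2,-340.7,188,-7)"
```

```text
time: 33.17
tool_pos: [495.6, -340.6, 313.0]
eef_rot: [[0.993, -0.122, -0.001], [-0.122, -0.993, 0.002], [-0.001, -0.001, -1.0]]
force: [-0.8, -0.1, -5.6]
grip_width: 42.6
grip_force: 104.1
turn z 0.1 tilt [-0.   0.1] slide [ -0.6   0.9 125.1]
```

View pics/w5.png

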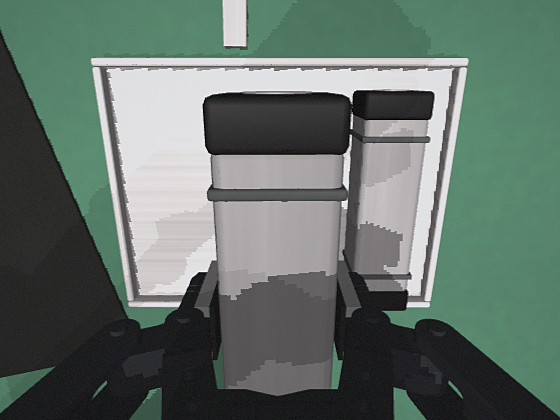

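C lies at the tray's right, caps spanning rows 90–309, while the rim runs from (93,60) to (467,60) at the top and row 303 at the bottom. I'll check numerically that it lies inside.

```bash
python3 -c "
from h import *
m=vision.camera_model('wrist')
R=np.array([[.9925,-.122],[.122,.9925]])
p=px2w(m,[(93,60),(467,60),(132,304),(431,304)],18)[:,:2];c=p.mean(0);print(p,c)
q=px2w(m,[(353,93),(432,93),(407,290)],50)[:,:2];print('C far end, low end',(q-c)@R)
print('barrel ends',(px2w(m,[(390,120),(380,291)],50)[:,:2]-c)@R)"
```

```text
[[ 607.5 -226.9]
 [ 576.7 -481. ]
 [ 414.5 -205.2]
 [ 383.7 -459.5]] [ 495.6 -343.1]
C far end, low end [[  63.4  -61.2]
 [  51.6 -108.6]
 [ -84.1  -75.6]]
barrel ends [[ 41.7 -81. ]
 [-80.1 -56. ]]
```

```bash
python3 -c "
from h import *
m=vision.camera_model('wrist')
R=np.array([[.9925,.122],[-.122,.9925]]);c=np.array([495.6,-343.1])
print('caps top edge at far end, low end',(px2w(m,[(353,93),(432,93),(407,290)],50)[:,:2]-c)@R)
print('low end bottom corner',(px2w(m,[(407,309)],10)[:,:2]-c)@R, (px2w(m,[(351,104),(432,104)],44)[:,:2]-c)@R)"
```

```text
caps top edge at far end, low end [[ 76.3 -44. ]
 [ 76.4 -92.9]
 [-63.3 -93.7]]
low end bottom corner [[-107.5 -112.6]] [[ 69.4 -44.4]
 [ 69.5 -96.3]]
```

```bash
python3 -m handwheel '{"jaw":[1,1,1,1,1,1,1,1],"slide":[[0,-0.001,0.03],[0,0,0.035],[0,0,0.03],[0,0,0.018],[0,0,0.008],[0,0,0.004],[0,0,0],[0,0,0.0025]],"delta_rot":[[0,0,0],[0,0,0],[0,0,0],[0,0,0],[0,0,0],[0,0,0],[0,0,0],[0,0,0]]}'
python3 -m handwheel '{"jaw":[1,-0.22,-0.22,-0.22,-0.22,-0.22,-0.22,-0.22,-0.22,-0.22],"slide":[[0,0,0],[0,0,0],[0,0,0],[0,0,0],[0,0,-0.02],[0,0,-0.03],[0,0,-0.035],[0,0,-0.035],[0,0,-0.02],[0,0,0]],"delta_rot":[[0,0,0],[0,0,0],[0,0,0],[0,0,0],[0,0,0],[0,0,0],[0,0,0],[0,0,0],[0,0,0],[0,0,0]]}'
python3 -c "
from h import *
carts(name='top');goal(644.9,-85,330,6.7)"
```

```text
time: 34.22
tool_pos: [496.0, -340.6, 187.3]
eef_rot: [[0.993, -0.122, 0.002], [-0.122, -0.993, -0.001], [0.002, 0.001, -1.0]]
force: [0.4, -0.2, -5.4]
grip_width: 42.7
grip_force: 104.3
time: 35.48
tool_pos: [495.8, -341.0, 329.4]
eef_rot: [[0.993, -0.122, 0.005], [-0.122, -0.993, -0.003], [0.005, 0.003, -1.0]]
force: [-0.3, -1.0, -1.3]
grip_width: 51.8
grip_force: 0.0
[250.9 395.9] c [77.1 49.4] size 145.1 63.7 yaw -43.9
[261.2 155.3] c [639.6  36.7] size 128.6 42.3 yaw 6.7
[311.9 153.9] c [645.2 -84.5] size 127.9 42.3 yaw 6.9
turn z -13.7 tilt [ 0.1 -0.1] slide [ 178.2 -236.2   -2.4]
```

```bash
python3 -m handwheel '{"jaw":[-1,-1,-1,-1,-1,-1,-1,-1,-1,-1,-1],"slide":[[0,0,0],[0,0,0],[0.0223,-0.0295,0],[0.0223,-0.0295,0],[0.0223,-0.0295,0],[0.0223,-0.0295,0],[0.0223,-0.0295,0],[0.0223,-0.0295,0],[0.0223,-0.0295,0],[0.0223,-0.0295,0],[0,0,0]],"delta_rot":[[0,0,-6.85],[0,0,-6.85],[0,0,0],[0,0,0],[0,0,0],[0,0,0],[0,0,0],[0,0,0],[0,0,0],[0,0,0],[0,0,0]]}' >/dev/null
python3 -c "
from h import *
carts(); goal(644.9,-85,183,6.7)"
```

```text
[290.4 176.5] c [652.3 -85.8] size 110.2 42.7 yaw 6.1
[116.3 163.6] c [647.3  34.1] size 109.9 43.7 yaw 7.2
turn z 0.2 tilt [-0.2  0. ] slide [ -0.8   2.4 141.4]
```

```bash
python3 -m handwheel '{"jaw":[-1,-1,-1,-1,-1,-1,1,1,1,1,1,1],"slide":[[-0.001,0.0028,0.03],[0,0,0.035],[0,0,0.035],[0,0,0.026],[0,0,0.015],[0,0,0],[0,0,0],[0,0,0],[0,0,0],[0,0,0],[0,0,0],[0,0,0]],"delta_rot":[[0,0,0.2],[0,0,0],[0,0,0],[0,0,0],[0,0,0],[0,0,0],[0,0,0],[0,0,0],[0,0,0],[0,0,0],[0,0,0],[0,0,0]]}' 100
python3 -m handwheel '{"jaw":[1,1,1,1,1,1],"slide":[[0,0,-0.01],[0,0,-0.03],[0,0,-0.035],[0,0,-0.035],[0,0,-0.02],[0,0,0]],"delta_rot":[[0,0,0],[0,0,0],[0,0,0],[0,0,0],[0,0,0],[0,0,0]]}'
python3 -m handwheel '{"jaw":[1,1,1,1,1,1,1,1],"slide":[[0,0,0],[0,0,0],[0,0,0],[0,0,0],[0,0,0],[0,0,0],[0,0,0],[0,0,0]],"delta_rot":[[0,5.5,0],[0,5.5,0],[0,5.5,0],[0,0,0],[0,0,0],[0,0,0],[0,0,0],[0,0,0]]}'
python3 -m handwheel '{"jaw":[1,1,1,1,1,1],"slide":[[0,0,0],[0,0,0],[0,0,0],[0,0,0],[0,0,0],[0,0,0]],"delta_rot":[[0,-5.5,0],[0,-5.5,0],[0,-5.5,0],[0,0,0],[0,0,0],[0,0,0]]}' >/dev/null; python3 -c "from h import *; meas()"
python3 -m handwheel '{"jaw":[1,1,1,1,1,1,1,1],"slide":[[0,0,0],[0,0,0],[0,0,0],[0,0,0],[0,0,0],[0,0,0],[0,0,0],[0,0,0]],"delta_rot":[[0,-5.5,0],[0,-5.5,0],[0,-5.5,0],[0,0,0],[0,0,0],[0,0,0],[0,0,0],[0,0,0]]}'
python3 -m handwheel '{"jaw":[1,1,1,1,1,1],"slide":[[0,0,0],[0,0,0],[0,0,0],[0,0,0],[0,0,0],[0,0,0]],"delta_rot":[[0,5.5,0],[0,5.5,0],[0,5.5,0],[0,0,0],[0,0,0],[0,0,0]]}' >/dev/null; python3 -c "from h import *; meas();st();goal(606,196,330,0.6)"
```

```text
time: 38.45
tool_pos: [645.3, -87.6, 186.9]
eef_rot: [[0.993, 0.114, 0.003], [0.114, -0.993, 0.0], [0.003, -0.0, -1.0]]
force: [-0.1, 1.3, 6.1]
grip_width: 43.0
grip_force: 103.2
time: 39.2
tool_pos: [644.5, -88.1, 316.0]
eef_rot: [[0.994, 0.113, 0.002], [0.113, -0.994, -0.001], [0.001, 0.001, -1.0]]
force: [0.4, -0.9, -5.7]
grip_width: 42.7
grip_force: 102.7
time: 40.2
tool_pos: [644.7, -87.7, 315.1]
eef_rot: [[0.953, 0.113, 0.282], [0.109, -0.994, 0.032], [0.284, 0.0, -0.959]]
force: [0.1, 0.3, -5.4]
grip_width: 42.7
grip_force: 102.5
moment about tool y [-0.0104, -5.3523, -0.0065] sd [0.0352, 0.4325, 0.0073] w 42.4 t 41.35
time: 42.35
tool_pos: [644.5, -87.7, 315.4]
eef_rot: [[0.953, 0.113, -0.282], [0.109, -0.994, -0.032], [-0.283, -0.0, -0.959]]
force: [0.0, -0.2, -5.2]
grip_width: 42.5
grip_force: 102.7
moment about tool y [0.0093, -5.5073, 0.0134] sd [0.0224, 0.1956, 0.0077] w 43.0 t 43.5
t 43.5 tcp [644.6 -87.8 315.2] tx [0.994, 0.113, -0.0] tz [-0.0, -0.0, -1.0] F [-0.3  0.3 -5.8] M [-0.028, -0.034, 0.024] w 43.0 gf 102.6
turn z 5.9 tilt [-0. -0.] slide [ -35.6 -284.2  -14.8]
```

B is also sound, so it goes to the near tray slot.

```bash
python3 -m handwheel '{"jaw":[1,1,1,1,1,1,1,1,1,1],"slide":[[0,0,0],[0,0,0],[-0.0195,0.0327,0],[-0.0195,0.0327,0],[-0.0195,0.0327,0],[-0.0195,0.0327,0],[-0.0195,0.0327,0],[-0.0195,0.0327,0],[0,0,0],[0,0,0]],"delta_rot":[[0,0,6.75],[0,0,6.75],[0,0,0],[0,0,0],[0,0,0],[0,0,0],[0,0,0],[0,0,0],[0,0,0],[0,0,0]]}' 
python3 -c "
from h import *
look('wrist','w6');goal(504.5,-268,188,-7)"
```

```text
time: 44.75
tool_pos: [504.8, -267.9, 315.4]
eef_rot: [[0.993, -0.122, 0.001], [-0.122, -0.993, 0.001], [0.001, -0.001, -1.0]]
force: [-0.1, 0.7, -5.9]
grip_width: 42.6
grip_force: 103.0
turn z 0.1 tilt [0.1 0.1] slide [ -0.8   0.9 127.3]
```

View pics/w6.png

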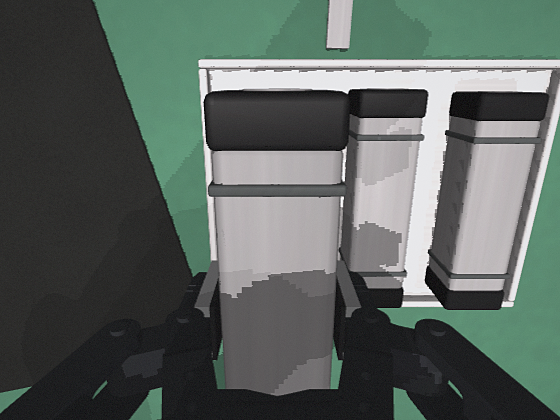

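```bash
python3 -m handwheel '{"jaw":[1,1,1,1,1,1,1,1],"slide":[[0,0,0.03],[0,0,0.035],[0,0,0.03],[0,0,0.018],[0,0,0.008],[0,0,0.003],[0,0,0],[0,0,0.003]],"delta_rot":[[0,0,0],[0,0,0],[0,0,0],[0,0,0],[0,0,0],[0,0,0],[0,0,0],[0,0,0]]}'
python3 -m handwheel '{"jaw":[1,-0.22,-0.22,-0.22,-0.22,-0.22,-0.22,-0.22,-0.22,-0.22],"slide":[[0,0,0],[0,0,0],[0,0,0],[0,0,0],[0,0,-0.02],[0,0,-0.03],[0,0,-0.035],[0,0,-0.035],[0,0,-0.02],[0,0,0]],"delta_rot":[[0,0,0],[0,0,0],[0,0,0],[0,0,0],[0,0,0],[0,0,0],[0,0,0],[0,0,0],[0,0,0],[0,0,0]]}'
python3 -c "
from h import *
carts(name='top');goal(639.6,36,330,6.7)"
```

```text
time: 45.8
tool_pos: [505.0, -268.7, 189.3]
eef_rot: [[0.993, -0.122, 0.002], [-0.122, -0.993, -0.001], [0.003, 0.001, -1.0]]
force: [0.8, -0.2, -5.5]
grip_width: 42.7
grip_force: 103.0
time: 47.05
tool_pos: [504.8, -269.2, 331.3]
eef_rot: [[0.993, -0.122, 0.005], [-0.122, -0.993, -0.002], [0.005, 0.002, -1.0]]
force: [0.3, -0.5, -0.4]
grip_width: 52.2
grip_force: 0.0
[249.  397.2] c [71.2 58.7] size 123.0 57.3 yaw -40.6
[418.2 234.1] c [ 460.4 -344.4] size 63.8 57.3 yaw 77.9
[168.5 224.2] c [479.  252.5] size 131.5 40.3 yaw 89.6
[261.2 155.2] c [639.7  36.7] size 128.9 42.3 yaw 6.7
turn z -13.7 tilt [ 0.1 -0. ] slide [ 169.7 -286.7   -0.5]
```

```bash
python3 -m handwheel '{"jaw":[-1,-1,-1,-1,-1,-1,-1,-1,-1,-1,-1],"slide":[[0,0,0],[0,0,0],[0.0212,-0.0358,0],[0.0212,-0.0358,0],[0.0212,-0.0358,0],[0.0212,-0.0358,0],[0.0212,-0.0358,0],[0.0212,-0.0358,0],[0.0212,-0.0358,0],[0.0212,-0.0358,0],[0,0,0]],"delta_rot":[[0,0,-6.85],[0,0,-6.85],[0,0,0],[0,0,0],[0,0,0],[0,0,0],[0,0,0],[0,0,0],[0,0,0],[0,0,0],[0,0,0]]}' >/dev/null
python3 -c "
from h import *
carts(); goal(639.6,36,183,6.7)"
```

```text
[549.1 324.5] c [ 560.5 -187.5] size 67.4 25.9 yaw 21.3
[ 65.7 255.5] c [577.2 197.9] size 99.4 26.8 yaw -88.7
[ 58.8 169.3] c [642.1 194.2] size 93.1 44.9 yaw -89.6
[288.5 216.2] c [639.9  34.2] size 95.4 40.6 yaw 7.0
turn z 0.3 tilt [-0.2  0. ] slide [ -0.1   2.6 143.3]
```

```bash
python3 -m handwheel '{"jaw":[-1,-1,-1,-1,-1,-1,1,1,1,1,1,1],"slide":[[0,0.003,0.03],[0,0,0.035],[0,0,0.035],[0,0,0.028],[0,0,0.015],[0,0,0],[0,0,0],[0,0,0],[0,0,0],[0,0,0],[0,0,0],[0,0,0]],"delta_rot":[[0,0,0.2],[0,0,0],[0,0,0],[0,0,0],[0,0,0],[0,0,0],[0,0,0],[0,0,0],[0,0,0],[0,0,0],[0,0,0],[0,0,0]]}' 100
python3 -m handwheel '{"jaw":[1,1,1,1,1,1],"slide":[[0,0,-0.01],[0,0,-0.03],[0,0,-0.035],[0,0,-0.035],[0,0,-0.02],[0,0,0]],"delta_rot":[[0,0,0],[0,0,0],[0,0,0],[0,0,0],[0,0,0],[0,0,0]]}'
python3 -m handwheel '{"jaw":[1,1,1,1,1,1,1,1],"slide":[[0,0,0],[0,0,0],[0,0,0],[0,0,0],[0,0,0],[0,0,0],[0,0,0],[0,0,0]],"delta_rot":[[0,5.5,0],[0,5.5,0],[0,5.5,0],[0,0,0],[0,0,0],[0,0,0],[0,0,0],[0,0,0]]}' >/dev/null
python3 -m handwheel '{"jaw":[1,1,1,1,1,1],"slide":[[0,0,0],[0,0,0],[0,0,0],[0,0,0],[0,0,0],[0,0,0]],"delta_rot":[[0,-5.5,0],[0,-5.5,0],[0,-5.5,0],[0,0,0],[0,0,0],[0,0,0]]}' >/dev/null; python3 -c "from h import *; meas()"
python3 -m handwheel '{"jaw":[1,1,1,1,1,1,1,1],"slide":[[0,0,0],[0,0,0],[0,0,0],[0,0,0],[0,0,0],[0,0,0],[0,0,0],[0,0,0]],"delta_rot":[[0,-5.5,0],[0,-5.5,0],[0,-5.5,0],[0,0,0],[0,0,0],[0,0,0],[0,0,0],[0,0,0]]}' >/dev/null
python3 -m handwheel '{"jaw":[1,1,1,1,1,1],"slide":[[0,0,0],[0,0,0],[0,0,0],[0,0,0],[0,0,0],[0,0,0]],"delta_rot":[[0,5.5,0],[0,5.5,0],[0,5.5,0],[0,0,0],[0,0,0],[0,0,0]]}' >/dev/null; python3 -c "from h import *; meas();st();goal(606,247.5,330,0.6)"
```

```text
time: 50.02
tool_pos: [640.7, 33.4, 187.0]
eef_rot: [[0.993, 0.114, 0.003], [0.114, -0.993, 0.001], [0.003, -0.001, -1.0]]
force: [-0.9, 1.8, 5.6]
grip_width: 42.6
grip_force: 103.2
time: 50.78
tool_pos: [639.9, 32.5, 316.2]
eef_rot: [[0.994, 0.113, 0.002], [0.113, -0.994, -0.0], [0.002, 0.001, -1.0]]
force: [-0.7, 0.4, -5.3]
grip_width: 42.5
grip_force: 102.5
moment about tool y [0.0833, -4.9371, 0.0808] sd [0.0271, 0.506, 0.008] w 42.8 t 52.925
moment about tool y [-0.0872, -5.0434, -0.063] sd [0.0299, 0.6916, 0.0085] w 43.1 t 55.075
t 55.08 tcp [639.9  33.  315.1] tx [0.994, 0.113, -0.0] tz [-0.0, -0.0, -1.0] F [-1.  -0.9 -5.8] M [-0.018, 0.129, 0.016] w 43.1 gf 102.5
turn z 5.9 tilt [-0. -0.] slide [ -31.6 -214.9  -14.9]
```

The last cartridge is a rattler (moment change 0.17 N m), so it goes to the middle of the drawer.

```bash
python3 -m handwheel '{"jaw":[1,1,1,1,1,1,1,1,1],"slide":[[0,0,0],[-0.0053,-0.0358,0],[-0.0053,-0.0358,0],[-0.0053,-0.0358,0],[-0.0053,-0.0358,0],[-0.0053,-0.0358,0],[-0.0053,-0.0358,0],[0,0,0],[0,0,0]],"delta_rot":[[0,0,5.9],[0,0,0],[0,0,0],[0,0,0],[0,0,0],[0,0,0],[0,0,0],[0,0,0],[0,0,0]]}' 
python3 -c "
from h import *
look('wrist','w7');look('top','t7');goal(606,247.5,205,0.6)"
```

```text
time: 56.2
tool_pos: [605.8, 247.1, 315.2]
eef_rot: [[1.0, 0.011, 0.0], [0.011, -1.0, -0.001], [0.0, 0.001, -1.0]]
force: [0.8, -1.1, -4.8]
grip_width: 42.6
grip_force: 103.5
turn z -0.1 tilt [ 0.  -0.1] slide [ -0.2  -2.  110.4]
```

View pics/w7.png

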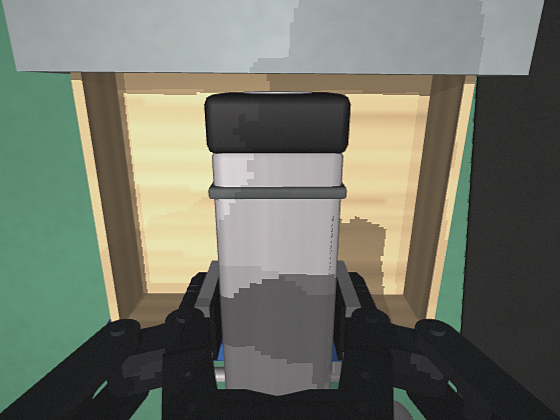

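View pics/t7.png

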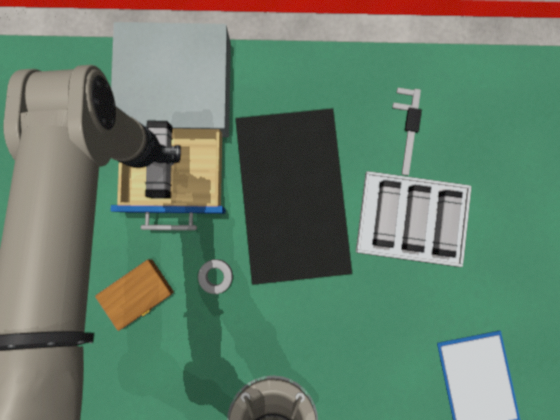

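The top view shows three cartridges lying flat in the tray. In the wrist view the held rattler is above the drawer, with the roof edge at v≈72 and the cartridge's far end at v≈93.

```bash
python3 -c "
from h import *
m=vision.camera_model('wrist')
print('roof',px2w(m,[(80,72),(470,75)],90)[:,:2]);print('cart far end',px2w(m,[(277,97)],176)[:,:2])
print('drawer side wall tops (z68)',px2w(m,[(78,72),(473,75)],68)[:,:2],'floor/front',px2w(m,[(147,293),(410,296)],22)[:,:2])
t=vision.camera_model('top')
print('handle',px2w(t,[(142,227),(195,227)],52)[:,:2],'front top',px2w(t,[(111,206),(222,206),(111,211),(222,211)],79)[:,:2])"
```

```text
roof [[693.  345.2]
 [693.2 146.2]]
cart far end [[684.3 245.1]]
drawer side wall tops (z68) [[693.6 357.6]
 [693.8 133.3]] floor/front [[520.7 352.8]
 [519.1 131.1]]
handle [[464.  312.3]
 [465.8 188.5]] front top [[510.7 375. ]
 [514.6 122.6]
 [499.3 374.5]
 [503.1 122.4]]
```

```bash
python3 -m handwheel '{"jaw":[1,1,1,1,1,1,1,1],"slide":[[0.001,0,0.03],[0,0,0.03],[0,0,0.025],[0,0,0.012],[0,0,0.006],[0,0,0.004],[0,0,0],[0,0,0.003]],"delta_rot":[[0,0,0],[0,0,0],[0,0,0],[0,0,0],[0,0,0],[0,0,0],[0,0,0],[0,0,0]]}'
```

```text
time: 57.3
tool_pos: [607.3, 247.6, 206.2]
eef_rot: [[1.0, 0.011, 0.002], [0.011, -1.0, 0.001], [0.002, -0.001, -1.0]]
force: [-0.9, -1.0, -5.6]
grip_width: 42.8
grip_force: 103.6
```

```bash
python3 -m handwheel '{"jaw":[1,1,-0.3,-0.3,-0.3,-0.3,-0.3,-0.3,-0.3,-0.3,-0.3],"slide":[[0,0,0.001],[0,0,0],[0,0,0],[0,0,0],[0,0,0],[0,0,-0.02],[0,0,-0.03],[0,0,-0.035],[0,0,-0.035],[0,0,-0.02],[0,0,0]],"delta_rot":[[0,0,0],[0,0,0],[0,0,0],[0,0,0],[0,0,0],[0,0,0],[0,0,0],[0,0,0],[0,0,0],[0,0,0],[0,0,0]]}'
python3 -c "
from h import *
look('wrist','w8');goal(464,247,330,90.6)"
```

```text
time: 58.68
tool_pos: [607.6, 247.1, 347.8]
eef_rot: [[1.0, 0.01, 0.006], [0.01, -1.0, 0.002], [0.006, -0.002, -1.0]]
force: [-1.0, 0.0, 0.1]
grip_width: 55.9
grip_force: 0.0
turn z -90.0 tilt [0.1 0.1] slide [   1.2 -143.    15.8]
```

View pics/w8.png

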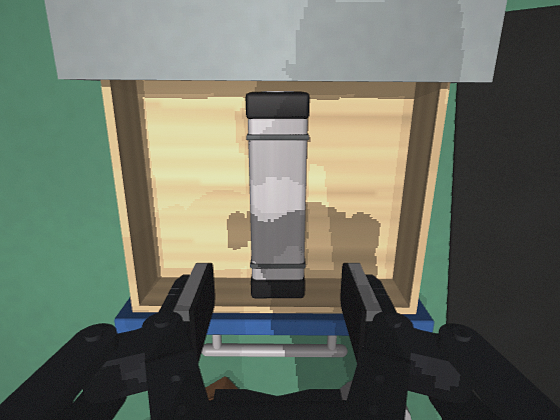

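The rattler lies flat inside the drawer at (278,195), clear of the roof and front. Next I'll go in front of the handle with the fingers shut and push the drawer closed.

```bash
python3 -m handwheel '{"jaw":[1,1,1,1,1,1,1,1,1,1,1,1],"slide":[[-0.0313,0,0],[-0.0313,0,0],[-0.0313,0,0],[-0.0313,0,0],[-0.0313,0,0],[-0.0313,0,0],[0,0,0.03],[0,0,0.03],[0,0,0.03],[0,0,0.03],[0,0,0.021],[0,0,0]],"delta_rot":[[0,0,0],[0,0,0],[0,0,0],[0,0,0],[0,0,0],[0,0,0],[0,0,0],[0,0,0],[0,0,0],[0,0,0],[0,0,0],[0,0,0]]}'
python3 -m handwheel '{"jaw":[1,1,1,1,1,1,1,1,1,1,1,1],"slide":[[0.008,0,0],[0.008,0,0],[0.008,0,0],[0.008,0,0],[0.01,0,0],[0.012,0,0],[0.012,0,0],[0.012,0,0],[0.012,0,0],[0.012,0,0],[0.012,0,0],[0.012,0,0]],"delta_rot":[[0,0,0],[0,0,0],[0,0,0],[0,0,0],[0,0,0],[0,0,0],[0,0,0],[0,0,0],[0,0,0],[0,0,0],[0,0,0],[0,0,0]]}'
```

```text
time: 60.22
tool_pos: [417.5, 244.8, 201.1]
eef_rot: [[1.0, 0.01, -0.005], [0.01, -1.0, -0.004], [-0.005, 0.004, -1.0]]
force: [-0.5, 0.0, 0.3]
grip_width: 0.2
grip_force: 0.0
time: 61.72
tool_pos: [545.8, 246.6, 203.1]
eef_rot: [[1.0, 0.01, -0.0], [0.01, -1.0, -0.0], [-0.0, 0.0, -1.0]]
force: [-2.1, -1.3, 0.7]
grip_width: 0.1
grip_force: 0.7
```

```bash
python3 -m handwheel '{"jaw":[1,1,1,1,1,1,1,1,1],"slide":[[0.012,0,0],[0.012,0,0],[0.012,0,0],[0.012,0,0],[0.01,0,0],[0.008,0,0],[0.005,0,0],[0.003,0,0],[0,0,0]],"delta_rot":[[0,0,0],[0,0,0],[0,0,0],[0,0,0],[0,0,0],[0,0,0],[0,0,0],[0,0,0],[0,0,0]]}'
python3 -m handwheel '{"jaw":[1,1,1,1],"slide":[[0.003,0,0],[0.003,0,0],[0,0,0],[0,0,0]],"delta_rot":[[0,0,0],[0,0,0],[0,0,0],[0,0,0]]}'
python3 -m handwheel '{"jaw":[1,1,1,1],"slide":[[0.003,0,0],[0.003,0,0],[0,0,0],[0,0,0]],"delta_rot":[[0,0,0],[0,0,0],[0,0,0],[0,0,0]]}'
```

```text
time: 62.85
tool_pos: [619.3, 247.9, 203.4]
eef_rot: [[1.0, 0.011, 0.001], [0.011, -1.0, 0.001], [0.001, -0.001, -1.0]]
force: [-0.4, 0.8, -0.6]
grip_width: -0.2
grip_force: 0.0
time: 63.35
tool_pos: [625.2, 247.7, 203.3]
eef_rot: [[1.0, 0.011, 0.001], [0.011, -1.0, 0.0], [0.001, -0.0, -1.0]]
force: [0.2, -0.3, 0.0]
grip_width: -0.0
grip_force: 0.0
time: 63.85
tool_pos: [628.5, 247.8, 202.9]
eef_rot: [[1.0, 0.011, -0.01], [0.011, -1.0, -0.0], [-0.01, -0.0, -1.0]]
force: [-9.7, -0.5, 7.2]
grip_width: -0.1
grip_force: 4.7
```

```bash
python3 -m handwheel '{"jaw":[1,1,1],"slide":[[0.003,0,0],[0,0,0],[0,0,0]],"delta_rot":[[0,0,0],[0,0,0],[0,0,0]]}'
python3 -m handwheel '{"jaw":[1,1,1,1,1,1,1,1,1,1,1],"slide":[[-0.01,0,0],[-0.02,0,0],[-0.03,0,0],[0,0,-0.03],[0,0,-0.04],[0,0,-0.04],[0,0,-0.04],[-0.02,0.035,0],[-0.02,0.035,0],[-0.02,0.035,0],[0,0,0]],"delta_rot":[[0,0,0],[0,0,0],[0,0,0],[0,0,0],[0,0,0],[0,0,0],[0,0,0],[0,0,0],[0,0,0],[0,0,0],[0,0,0]]}'
python3 -c "
from h import *
look('top','t9')
im=cv2.imread('pics/t9.png');cv2.imwrite('pics/t9c.png',cv2.resize(im[10:310,80:480],None,fx=2,fy=2,interpolation=cv2.INTER_CUBIC))"
```

```text
time: 64.22
tool_pos: [629.6, 247.9, 202.8]
eef_rot: [[1.0, 0.011, -0.016], [0.011, -1.0, -0.0], [-0.016, 0.0, -1.0]]
force: [-15.3, -2.0, 10.9]
grip_width: -0.1
grip_force: 7.8
time: 65.6
tool_pos: [514.5, 137.3, 353.9]
eef_rot: [[1.0, 0.004, 0.001], [0.004, -1.0, 0.0], [0.001, -0.0, -1.0]]
force: [-0.1, 0.5, 0.4]
grip_width: 0.0
grip_force: 0.0
```

View pics/t9c.png

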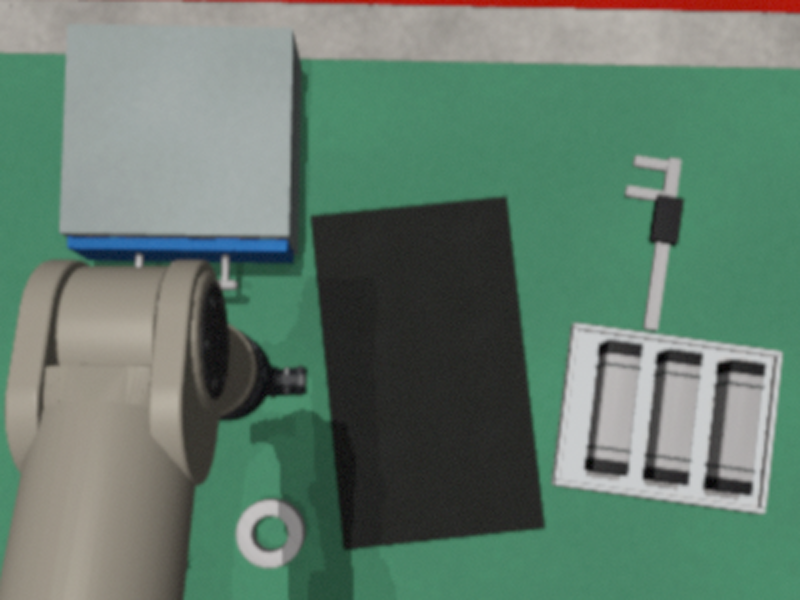

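The drawer is shut flush (blue front against the roof edge at v≈240), the three sound cartridges lie flat in the tray, and the ring and caliper have not moved.

```bash
python3 -c "from rig import finish_job; print(finish_job())"
```

```text
the job is handed in; nothing more can be done
None
```

I handed the job in at about 66 s: all four cartridges were tilt-tested, the one rattler lies flat in the shut drawer, the three sound ones lie flat in the tray, and I kept clear of the ring gauge, caliper and wooden case (no slotted block was there).

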